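# Close a truffle mould in the hand-turned press

## Task

Set the aluminium mould block upright and square in the nest of the mould press and let go of it. Then take the flywheel by its knob and turn it gently counter-clockwise (seen from above) until you feel the resistance rise to its peak and give way, stop just past that and let go, so that the ram stays shut on the mould. Do not force the wheel on into the second rise, which crushes the mould, do not jam the mould, and leave the other things on the table where they are.

Things in the scene. Friction and masses are not known exactly. Their poses are not given: they have to be found in the camera images.
- press: Grey cast press fixed to the table; foot 220 x 190 x 16 mm, housing 160 x 160 x 70 mm, on it a flat dark spoked flywheel 190 mm across (75 to 97 mm high) with an upright knob at its rim. Origin on the table under the wheel's vertical axle, z up, the nest towards -y. A hidden crank drives a steel ram plate (40 mm wide, 24 to 46 mm high) 12 mm out towards -y, against a return spring.
- axle (a point): Point on the wheel's axis, 100 mm high, fixed to the press. Turned counter-clockwise from above, the wheel first runs free (0.1 to 2.0 rad, differs, under 1 N at the knob), then takes up the crank: resistance swells to about 11 N, fades to nothing at the crank's top 0.9 rad after take-up. Wheel and shaft are clamped at an unknown angle (+-1 rad): the peak can only be felt.
- housing_top (a point): Top centre of the housing, 70 mm high, fixed, hidden by the wheel. Just past the top the crank jumps ahead by itself, 0.2 rad, into a shallow dwell that keeps the ram shut with the wheel let go; the knob goes slack. Let go before the top and the spring throws the wheel back. Turned on, it meets a second rise 0.2 rad past the top, abrupt (11 N and more); 0.38 rad past the top the mould is crushed.
- knob (a point): Middle of the crank knob, 125 mm high and 78 mm from the axle: upright black cylinder 26 mm across, from 100 to 146 mm high, on the wheel. It spins freely on its own pin, so it can be held without turning the gripper while it goes round the axle.
- nest (a point): Centre of the nest's flat floor, 20 mm high, axes as the press. Four guide lugs, 12 x 10 x 10 mm high, at the nest's corners: 50 mm apart inside in x, 44 mm free between them in y for the fingers; ram face 31.5 mm to +y when drawn back, fixed anvil face 31.5 mm to -y, 26 mm high. A mould set here has 3 mm to each lug, 6.5 mm to ram and anvil; the ram pushes it home.
- mould: Aluminium two-part mould block with two dark filling holes on top and a dark parting line, 44 mm (x) x 50 mm (y) x 45 mm high, 0.27 kg, loose on the table. Origin at the centre of its underside. In the nest its x lies along the press's x (either way round): the 44 mm side fits between the lugs, the 50 mm side lies along the ram.
- tin: Open gold tin 110 x 150 x 45 mm, bystander; origin under its centre.
- tin_lid: Gold tin lid lying open side up, 100 x 140 x 12 mm, bystander.
- jar: Jar 60 mm across, 85 mm high, bystander.
- basket: Straw-coloured bowl basket 170 mm across, 60 mm high, bystander.
- scraper: Spatula 200 mm long lying flat, bystander.
- cup: Aluminium cup 70 mm across, 80 mm high, bystander.
- weight: Brass weight 44 mm across, 50 mm high, bystander.
Mind the look-alikes: they are no part of the job. Leave any green or purple look-alike of the mould alone.

How it is judged:
By the outcome, as a careful person would: the job done as asked, in the order asked, and still so for the second after the job is handed in, with the robot touching nothing.
It also fails if it takes over 70 s, if anything falls off the work surface, if the arm or the gripper's body presses on something with over 40 N, if the wrist force passes 120 N, or if a joint passes its speed limit or range.

## Robot

A 7-joint arm with a two-finger parallel gripper is mounted at the origin on the work surface. World frame = base frame: x ahead of the robot, y to its left, z up, the work surface at z = 0. Lengths are in m, angles in rad, forces in N, time in s.
With the tool pointing down it reaches from about 0.425 to 0.95 m from the base axis. Payload 4.7 kg.
Tool frame: the origin (TCP) lies at the very end of the fingers, on their centre line; the grasp point (between the pads) lies env.pinch_z behind it (env.pinch_z is the distance from the TCP to the grasp point, in m); z points along the fingers, y is the line along which they close (so a half turn about z gives the same grasp; the last joint's range is limited). The gripper opens to 87 mm and grips with 3 to 60 N. Pads are 19 mm wide; open, the fingers measure 117 mm over their backs; the gripper's body (75 mm by 190 mm) begins 51 mm behind the grasp point.
Start: joints at [1.15, 0.469, -0.049, 1.532, 0.024, 1.141, -0.082], TCP at [0.258, -0.624, 0.223] pointing down, gripper open.
Joint ranges: [-2.59, 2.59], [-0.33, 1.99], [-1.39, 1.29], [0.1, 2.45], [-1.04, 4.18], [0.21, 1.99], [-2.66, 2.66]. Speed limits (rad/s): [2.57, 2.57, 3.14, 3.14, 3.14, 3.14, 3.14].

## Interface

Orientations are given as a unit quaternion [w, x, y, z].
In Python, from station import env, eyes gives the robot as it stands.
- The arm moves only by the shell command python3 -m creep 'ROWS' [FORCE]. ROWS is JSON, a list of rows, each an object with "linear": the shift along the world's x, y, z in units of 0.05 m (1.0 is 0.05 m), a list of three; "delta_rot": the turn, a rotation vector about the world's x, y, z in units of 120 degrees (1.0 is 120 degrees), a list of three; "hand": the opening, from 0 (shut) to 1 (fully open). In form: [{"linear": [dx, dy, dz], "delta_rot": [rx, ry, rz], "hand": hand}, ...]. A call has 1 to 20 rows; each row shifts and turns the commanded pose from where the row before left it; what a row does not reach is not made up. A row lasts 1/8 s, in which the tool goes at most 62.5 mm and 10.7 degrees, less where a joint would pass 70% of its speed; a pose out of reach is approached as far as the arm can. A call with a number of a shift or a turn outside -1 to 1 is refused whole. A call with a gripper value outside its range is refused whole. The fingers move at their own pace and stop on an object; FORCE is the grip in N (left out, the last holds). Time passes only in rows, so rows that do not move let the fingers close. It gives the time, the measured TCP pose, the force, the opening and the grip force at its end, in the units of the state.
- env.get_state(): the state, without advancing time (a new reading comes with each control period).
- eyes.grab_frame(name): name is "scene" or "side" or "wrist"; returns a dict with "img" (384x512x3 uint8, red, green, blue), "camera_matrix" (3x3 intrinsics, pixels), "R" (3x3) and "t" (3): a world point X has camera coordinates R X + t. Camera axes: x right, y down, z forward; pixel columns grow to the right and rows downward; lengths in m; the calibration is good to about 2 mm. A picture is of the moment at which its call begins. There is no depth.
- env.job_done(): hands the job in; it is judged then, once.
The state is a dict: "time_s": time; "joint_positions": joint angles; "qvel": joint speeds; "tau": joint torques, N m; "tcp_pos": TCP position; "tcp_rot": TCP orientation; "wrist_force": force on the tool from outside, world axes, zero at the start; "torque": the same for the moment, N m; "grip_width": opening from 0.0 (shut) to 1.0 (fully open); "grip_force": force on a finger pad.
Only numpy, scipy, OpenCV 4.12 (cv2) and the standard library are available. Lean on these libraries where they do the work, as an engineer would, in place of code of your own. Each camera call takes 0.05 s, during which the arm holds its last target. There are 200 camera calls.

## Working session

There is one attempt and no reset: what is moved stays moved. The work goes in short steps, Python scripts to look and compute and a shell command to move; the robot and the scene stay as the last step left them, time stands still between calls to the robot, and variables do not carry over. Pictures are saved under pics/ and viewed, at most 10 in all, crops included, and the job is handed in when it is done.

```bash
mkdir -p pics; ls
python3 - <<'E'
from station import env, eyes
import cv2, numpy as np
s=env.get_state(); print({k:np.round(v,3) for k,v in s.items()}, env.pinch_z)
for n in ["scene","side"]:
    f=eyes.grab_frame(n); cv2.imwrite(f"pics/{n}0.png",cv2.resize(f["img"][:,:,::-1],(800,600),interpolation=cv2.INTER_CUBIC))
    np.savez(f"pics/{n}0.npz",**f); print(n,f["camera_matrix"].tolist(),np.round(f["R"],3).tolist(),np.round(-f["R"].T@f["t"],3))
E
```

```text
pics
{'time_s': np.float64(0.0), 'joint_positions': array([ 1.15 ,  0.469, -0.049,  1.534,  0.024,  1.141, -0.082]), 'qvel': array([-0.   ,  0.001,  0.001,  0.001,  0.001, -0.001, -0.002]), 'tau': array([-0.0000e+00, -5.0797e+01, -8.1000e-02, -2.3616e+01, -6.1000e-02,
        3.8000e-02,  0.0000e+00]), 'tcp_pos': array([ 0.258, -0.623,  0.222]), 'tcp_rot': array([-0.001,  0.981,  0.195, -0.   ]), 'wrist_force': array([ 0.227, -0.241, -1.31 ]), 'torque': array([ 0.036,  0.041, -0.032]), 'grip_force': np.float64(0.0), 'grip_width': np.float64(0.998)} 0.0187
scene [[365.9031572425448, 0.0, 256.7850438290119], [0.0, 365.9031572425448, 193.33199679083987], [0.0, 0.0, 1.0]] [[-0.437, 0.9, -0.016], [0.678, 0.317, -0.663], [-0.591, -0.3, -0.749]] [1.225 0.295 0.972]
side [[487.99100267322837, 0.0, 262.73423854281816], [0.0, 487.99100267322837, 199.1691321028529], [0.0, 0.0, 1.0]] [[0.962, -0.274, 0.014], [-0.126, -0.488, -0.864], [0.244, 0.829, -0.504]] [ 0.108 -1.456  0.949]
```

View pics/scene0.png

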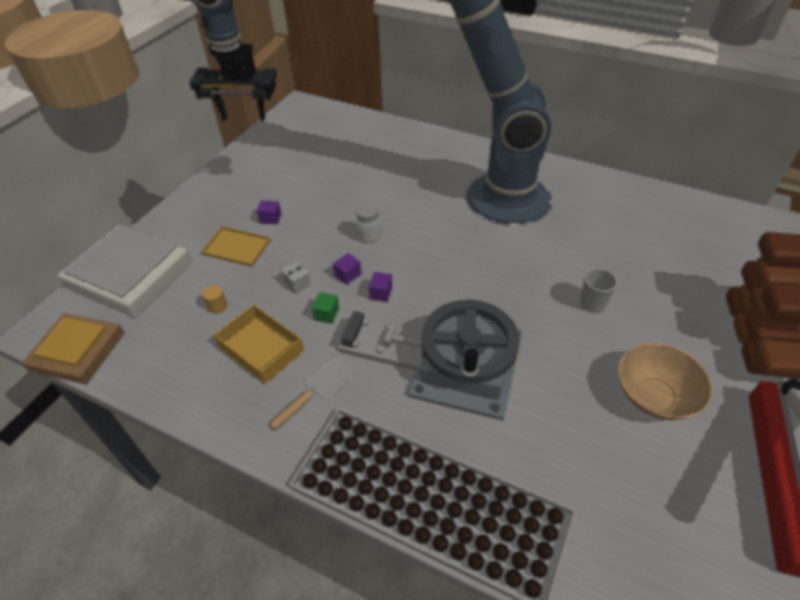

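View pics/side0.png

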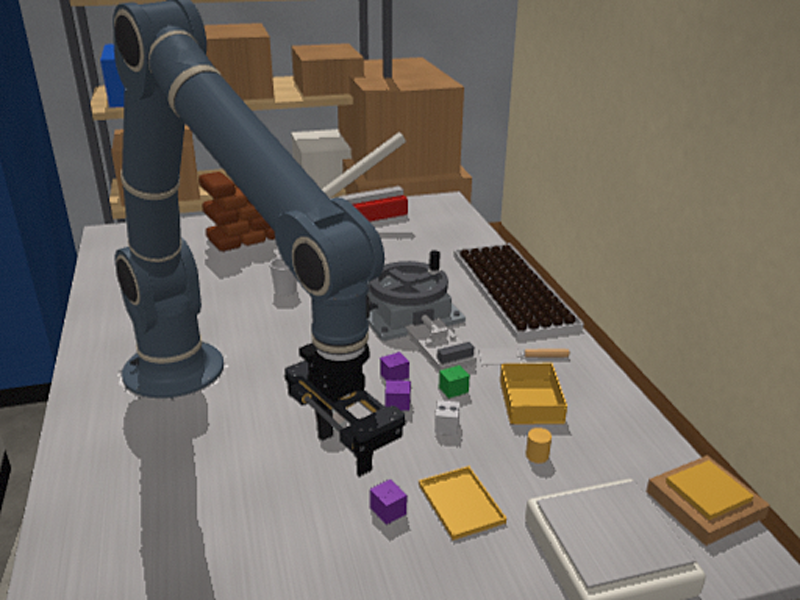

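The scene view shows the mould (white-grey block, two holes up) at about (295,277) of 800x600. The wheel is centred near (470,340), with the knob at (470,360) and the nest at (388,340). In the side view the mould is at (447,415) and the knob at (435,260). Next I'll make enlarged crops and rough positions.

```bash
cat > h.py <<'E'
import numpy as np, cv2
from station import env, eyes
def ray(f,u,v):
    d=f["R"].T@np.linalg.inv(f["camera_matrix"])@np.array([u,v,1.]); return -f["R"].T@f["t"], d
def onz(f,u,v,z):
    c,d=ray(f,u,v); return c+d*(z-c[2])/d[2]
def two(f,p,g,q):
    a,d=ray(f,*p); b,e=ray(g,*q); A=np.stack([d,-e],1); s=np.linalg.lstsq(A,b-a,rcond=None)[0]
    return (a+s[0]*d+b+s[1]*e)/2, np.linalg.norm(a+s[0]*d-b-s[1]*e)
def proj(f,X):
    p=f["camera_matrix"]@(f["R"]@np.asarray(X)+f["t"]); return p[:2]/p[2]
E
python3 - <<'E'
from h import *
S=dict(np.load("pics/scene0.npz")); D=dict(np.load("pics/side0.npz")); k=.64
print("mould top",two(S,(295*k,268*k),D,(447*k,408*k)))
print("knob top",two(S,(471*k,350*k),D,(435*k,252*k)), "wheel centre",onz(S,470*k,337*k,.097),onz(D,408*k,282*k,.097))
print("nest", onz(S,388*k,340*k,.03)); print("anvil",two(S,(352*k,328*k),D,(455*k,352*k)))
a=cv2.resize(S["img"][190:275,200:345],(800,469),interpolation=cv2.INTER_CUBIC)[:, :, ::-1]
b=cv2.resize(S["img"][155:200,165:255],(400,200),interpolation=cv2.INTER_CUBIC)[:,:,::-1]
c=cv2.resize(D["img"][140:290,225:345],(800,1000),interpolation=cv2.INTER_CUBIC)[:,:,::-1]
cv2.imwrite("pics/c1.png",np.hstack([cv2.resize(a,(480,281)),np.zeros((281,0,3),np.uint8)]))
out=np.zeros((600,800,3),np.uint8); out[:300,:480]=cv2.resize(a,(480,300)); out[300:500,:400]=b; out[:400,480:800]=cv2.resize(c,(320,400)); cv2.imwrite("pics/c1.png",out)
E
```

```text
mould top (array([ 0.508279  , -0.34341581,  0.04718828]), np.float64(0.008828710147884694))
knob top (array([0.6288723 , 0.12562383, 0.14748866]), np.float64(0.009311625845464445)) wheel centre [0.55864953 0.10403287 0.097     ] [0.55264647 0.07869108 0.097     ]
nest [ 0.5873468  -0.06175031  0.03      ]
anvil (array([ 0.59564765, -0.14413056,  0.03398309]), np.float64(0.0036054394122296742))
```

View pics/c1.png

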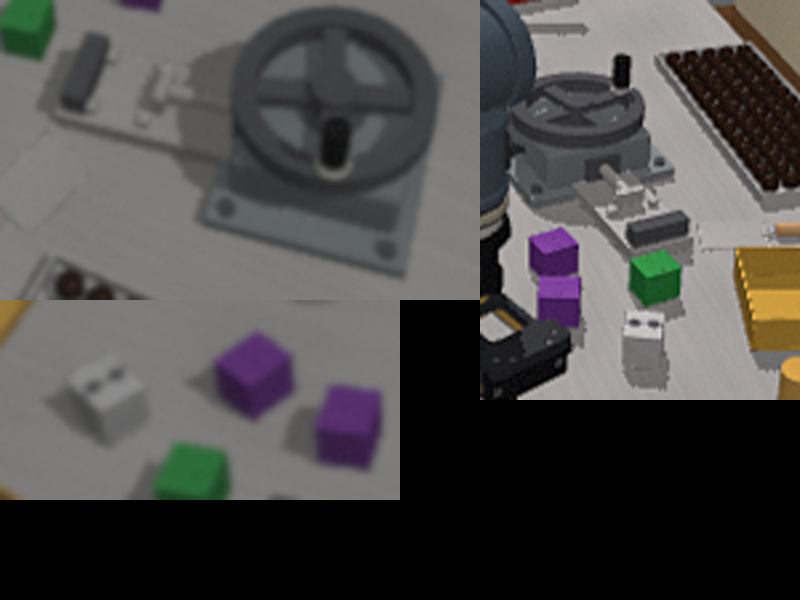

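The crops show the mould upright (holes up), green and purple look-alikes beside it, and the nest with its dark anvil bar at left of the wheel, with the press yawed about 10°. I'll move the wrist camera over the mould.

```bash
python3 -m creep '[{"linear":[0.3,0.35,0.1],"delta_rot":[0,0,0],"hand":1},{"linear":[0.6,0.7,0.1],"delta_rot":[0,0,0],"hand":1},{"linear":[0.6,0.7,0.1],"delta_rot":[0,0,0],"hand":1},{"linear":[0.6,0.7,0.1],"delta_rot":[0,0,0],"hand":1},{"linear":[0.6,0.7,0.1],"delta_rot":[0,0,0],"hand":1},{"linear":[0.6,0.7,0.1],"delta_rot":[0,0,0],"hand":1},{"linear":[0.6,0.7,0.1],"delta_rot":[0,0,0],"hand":1},{"linear":[0.3,0.4,0],"delta_rot":[0,0,0],"hand":1},{"linear":[0,0,0],"delta_rot":[0,0,0],"hand":1},{"linear":[0,0,0],"delta_rot":[0,0,0],"hand":1}]' 20
python3 - <<'E'
from h import *
f=eyes.grab_frame("wrist"); np.savez("pics/w1.npz",**f); cv2.imwrite("pics/w1.png",cv2.resize(f["img"],(800,600))[:,:,::-1])
print(f["camera_matrix"].tolist(),np.round(f["R"],3).tolist(),-f["R"].T@f["t"],env.get_state()["tcp_pos"],proj(f,[.508,-.343,.045]),proj(f,[.587,-.062,.03]))
E
```

```text
time_s: 1.35
tcp_pos: [0.467, -0.3769, 0.2576]
tcp_rot: [0.0, 0.981, 0.194, -0.0]
wrist_force: [-0.4, 0.3, -0.1]
grip_width: 0.996
grip_force: 0.0
[[317.8520999151783, 0.0, 250.98911840730833], [0.0, 317.8520999151783, 189.97114174379348], [0.0, 0.0, 1.0]] [[0.381, -0.925, 0.001], [-0.891, -0.367, 0.268], [-0.247, -0.103, -0.964]] [ 0.533784   -0.34861622  0.41869241] [ 0.46659698 -0.37749924  0.25753097] [237.57510975 121.28248434] [ 16.18756442 -55.73256993]
```

View pics/w1.png

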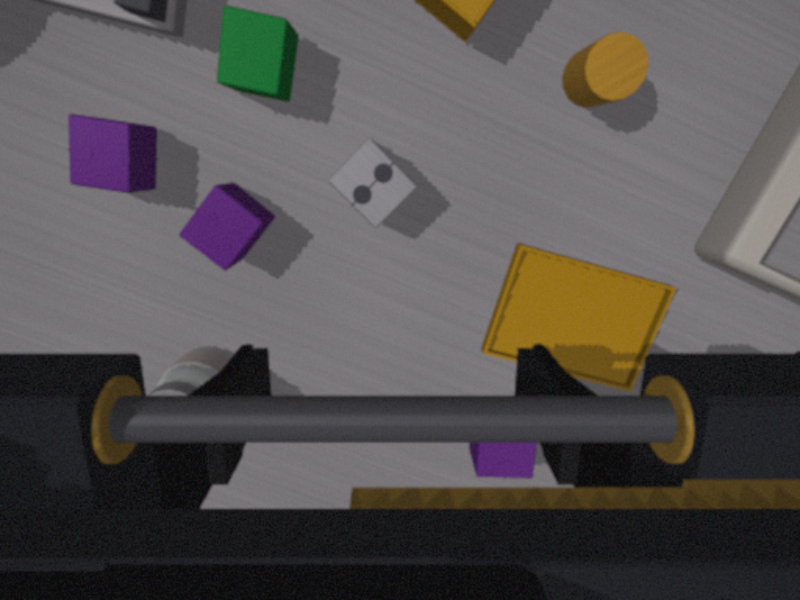

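The wrist view shows the mould top as a diamond with corners near (372,140), (415,185), (376,225) and (330,181) of 800x600, clear of neighbours. I'll measure its pose by mask.

```bash
cat > mould.py <<'E'
from h import *
def mould(f,c,z=.045,thr=None):
    """top-face rectangle of the mould around pixel c, rays cast onto plane z"""
    hsv=cv2.cvtColor(f["img"],cv2.COLOR_RGB2HSV); g=cv2.GaussianBlur(f["img"].astype(np.float32).mean(2),(0,0),.6)
    if thr is None: thr=(g[int(c[1])-8:int(c[1])+8,int(c[0])-8:int(c[0])+8].max()+np.median(g))/2
    m=((g>thr)&(hsv[...,1]<40)).astype(np.uint8)
    m=cv2.morphologyEx(m,cv2.MORPH_CLOSE,np.ones((3,3)))
    cs,_=cv2.findContours(m,cv2.RETR_EXTERNAL,cv2.CHAIN_APPROX_NONE)
    k=min((q for q in cs if 150<cv2.contourArea(q)<20000),key=lambda q:abs(cv2.pointPolygonTest(q,tuple(map(float,c)),True)) if cv2.pointPolygonTest(q,tuple(map(float,c)),True)<0 else 0)
    P=np.array([onz(f,u,v,z)[:2] for u,v in k[:,0]])
    (cx,cy),(w,h),a=cv2.minAreaRect((P*1000).astype(np.float32)); 
    a=a if w<h else a+90   # direction of the short side (mould x)
    return cx/1000,cy/1000,min(w,h),max(w,h),(a+90)%180-90,thr
E
python3 - <<'E'
from mould import *
f=dict(np.load("pics/w1.npz")); k=.64
g=f["img"].mean(2); print(g[105:150,238].astype(int)); print(g[117,205:275].astype(int))
print(mould(f,(374*k,182*k)))
C=[onz(f,u*k,v*k,.045)[:2] for u,v in [(372,140),(415,185),(376,225),(330,181)]]
print(np.round(C,4),np.mean(C,0)); 
for i in range(4): d=C[(i+1)%4]-C[i]; print(np.linalg.norm(d),np.degrees(np.arctan2(d[1],d[0])))
h=[onz(f,u*k,v*k,.045)[:2] for u,v in [(362,194),(383,173)]]; d=h[1]-h[0];print("holes",np.mean(h,0),np.degrees(np.arctan2(d[1],d[0])))
E
```

```text
[138 136 140 136 129 127 135 136 136 137 137 123 105 106 125 133 138 129
 125 127 128 125 136 137 137 135 132 134 135 137 133 134 133 133 131 128
 136 130 117 112 117 121 124 123 124]
[126 123 125 119 121 116 108 119 132 140 144 138 142 139 137 137 135 137
 134 138 138 137 136 135 138 137 137 134 134 138 139 136 125 105 106 130
 138 134 128 122 114 121 128 134 133 137 135 134 133 130 130 134 135 133
 133 135 131 132 126 111  92  83  81  86  85  83  85  89  86  89]
(0.46292962646484376, -0.339791259765625, 246.449462890625, 268.0383605957031, 22.363828659057617, np.float32(120.779915))
[[ 0.5405 -0.3306]
 [ 0.5233 -0.3716]
 [ 0.4851 -0.356 ]
 [ 0.5022 -0.3128]] [ 0.5127755 -0.3427434]
0.04441937490603321 -112.87504853588523
0.041189054621719644 157.79988146793212
0.04642905116131207 68.48886780739565
0.04231832441821267 -24.92171773184803
holes [ 0.51231562 -0.34225163] -23.594971326208068
```

Run:
```python
from h import *
f=dict(np.load("pics/w1.npz")); k=.64; M=np.array([.5125,-.3425]); a=np.radians(-23.5); y=np.array([np.cos(a),np.sin(a)]); x=np.array([-y[1],y[0]])
for n,u,v,z in [("purpleA",228,225,.045),("purpleB",112,152,.045),("green",257,52,.045),("weight",612,62,.05),("jar",200,370,.085),("lid",580,315,.01),("tin",440,5,.045)]:
    p=onz(f,u*k,v*k,z)[:2]; print(n,p.round(3),"along closing",((p-M)@y).round(3),"across",((p-M)@x).round(3))
S=dict(np.load("pics/scene0.npz")); print("jar scene",onz(S,368*k,212*k,.085))
# holes
g=cv2.GaussianBlur(f["img"].astype(np.float32).mean(2),(0,0),.5)
m=np.zeros(g.shape,np.uint8); m[100:134,222:256]=(g[100:134,222:256]<118); n,l,st,c=cv2.connectedComponentsWithStats(m)
for i in range(1,n):
    if st[i,4]>12: print(st[i],c[i],onz(f,*c[i],.045))
```

```text
purpleA [ 0.443 -0.253] along closing -0.099 across 0.054
purpleB [ 0.461 -0.16 ] along closing -0.12 across 0.147
green [ 0.564 -0.236] along closing 0.005 across 0.118
weight [ 0.65  -0.463] along closing 0.174 across -0.056
jar [ 0.344 -0.276] along closing -0.181 across -0.006
lid [ 0.476 -0.548] along closing 0.048 across -0.203
tin [ 0.638 -0.341] along closing 0.115 across 0.052
jar scene [ 0.29719813 -0.26006832  0.085     ]
[222 100  34  34 344] [239.70930233 115.69186047] [ 0.51475697 -0.34293676  0.045     ]
```

```bash
python3 -m creep '[{"linear":[0.19,0.14,-0.3],"delta_rot":[0,0,0.0735],"hand":1},{"linear":[0.19,0.14,-0.3],"delta_rot":[0,0,0.0735],"hand":1},{"linear":[0.19,0.14,-0.4],"delta_rot":[0,0,0.0735],"hand":1},{"linear":[0.19,0.14,-0.4],"delta_rot":[0,0,0.0735],"hand":1},{"linear":[0.16,0.14,-0.4],"delta_rot":[0,0,0.0735],"hand":1},{"linear":[0,0,0],"delta_rot":[0,0,0],"hand":1},{"linear":[0,0,0],"delta_rot":[0,0,0],"hand":1}]' 20
python3 - <<'E'
from h import *
f=eyes.grab_frame("wrist"); np.savez("pics/w2.npz",**f)
im=f["img"].copy(); 
print(env.get_state()["tcp_pos"],env.get_state()["tcp_rot"],proj(f,[.5125,-.3425,.045]))
u,v=proj(f,[.5125,-.3425,.045]).astype(int); u0,v0=max(u-64,0),max(v-48,0); print(u0,v0)
cv2.imwrite("pics/w2.png",cv2.resize(im[v0:v0+96,u0:u0+128],(768,576),interpolation=cv2.INTER_CUBIC)[:,:,::-1])
E
```

```text
time_s: 2.28
tcp_pos: [0.5132, -0.343, 0.1682]
tcp_rot: [0.001, 0.837, 0.547, -0.0]
wrist_force: [-0.2, -0.1, 1.0]
grip_width: 1.004
grip_force: 0.0
[ 0.51347126 -0.34292371  0.16857583] [9.00066434e-04 8.37094572e-01 5.47057462e-01 2.41832489e-05] [250.64869276 183.64223111]
186 135
```

View pics/w2.png

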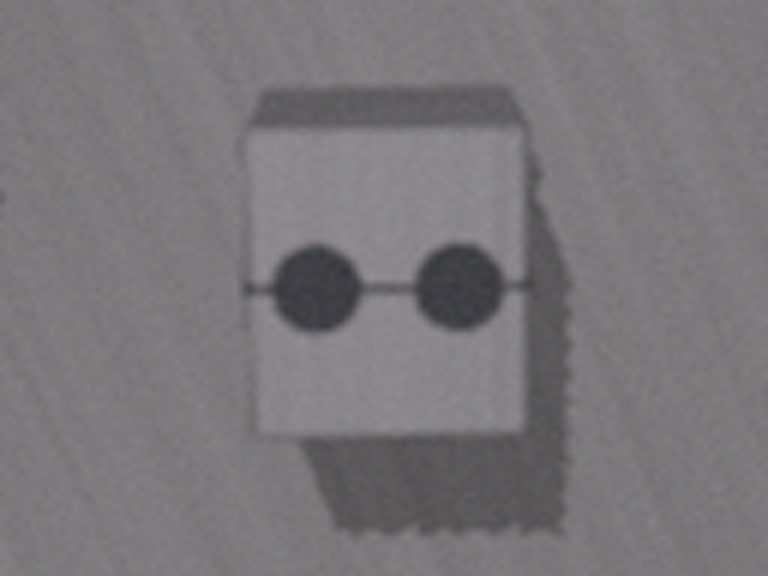

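Close view: the mould top is aligned with the image, short side along the closing direction, centre at (388,284) in the crop, which is within about 1 mm of my estimate.

Run:
```python
from h import *
f=dict(np.load("pics/w2.npz"))
q=lambda a,b,z=.045: onz(f,186+(a+.5)/6-.5,135+(b+.5)/6-.5,z)[:2]
c=q(388,284); h=q(458,286)-q(317,289); print(c,np.degrees(np.arctan2(h[1],h[0])), np.array([*c,.0135])-env.get_state()["tcp_pos"])
```

```text
[ 0.51282401 -0.34084882] -22.461521335116593 [-0.00064726  0.00207489 -0.15507583]
```

```bash
python3 -m creep '[{"linear":[-0.01,0.04,-0.5],"delta_rot":[0,0,0.005],"hand":1},{"linear":[0,0,-0.8],"delta_rot":[0,0,0],"hand":1},{"linear":[0,0,-0.8],"delta_rot":[0,0,0],"hand":1},{"linear":[0,0,-0.6],"delta_rot":[0,0,0],"hand":1},{"linear":[0,0,-0.4],"delta_rot":[0,0,0],"hand":1},{"linear":[0,0,0],"delta_rot":[0,0,0],"hand":1},{"linear":[0,0,0],"delta_rot":[0,0,0],"hand":0.3},{"linear":[0,0,0],"delta_rot":[0,0,0],"hand":0.3},{"linear":[0,0,0],"delta_rot":[0,0,0],"hand":0.3},{"linear":[0,0,0],"delta_rot":[0,0,0],"hand":0.3},{"linear":[0,0,0],"delta_rot":[0,0,0],"hand":0.3}]' 20
```

```text
time_s: 3.7
tcp_pos: [0.5134, -0.3394, 0.0127]
tcp_rot: [0.0, 0.833, 0.553, 0.0]
wrist_force: [3.8, -0.9, -1.1]
grip_width: 0.517
grip_force: 0.5
```

```bash
python3 -m creep '[{"linear":[0,0,0],"delta_rot":[0,0,0],"hand":0.3},{"linear":[0,0,0],"delta_rot":[0,0,0],"hand":0.3},{"linear":[0,0,0.4],"delta_rot":[0,0,0],"hand":0.3},{"linear":[0,0,0.7],"delta_rot":[0,0,0],"hand":0.3},{"linear":[0,0,0.7],"delta_rot":[0,0,0],"hand":0.3},{"linear":[0.2,0.5,0.7],"delta_rot":[0,0,0.045],"hand":0.3},{"linear":[0.3,0.6,0.5],"delta_rot":[0,0,0.045],"hand":0.3},{"linear":[0.3,0.6,0.4],"delta_rot":[0,0,0.045],"hand":0.3},{"linear":[0.3,0.6,0.3],"delta_rot":[0,0,0.045],"hand":0.3},{"linear":[0.3,0.6,0.1],"delta_rot":[0,0,0.045],"hand":0.3},{"linear":[0.3,0.6,0],"delta_rot":[0,0,0.045],"hand":0.3},{"linear":[0,0,0],"delta_rot":[0,0,0],"hand":0.3},{"linear":[0,0,0],"delta_rot":[0,0,0],"hand":0.3}]' 20
python3 - <<'E'
from h import *
f=eyes.grab_frame("wrist"); np.savez("pics/w3.npz",**f)
print(env.get_state()["tcp_pos"],-f["R"].T@f["t"])
cv2.imwrite("pics/w3.png",cv2.resize(f["img"],(800,600),interpolation=cv2.INTER_CUBIC)[:,:,::-1])
E
```

```text
time_s: 5.32
tcp_pos: [0.5979, -0.1644, 0.2014]
tcp_rot: [-0.001, 0.645, 0.764, -0.001]
wrist_force: [0.0, -0.9, -2.3]
grip_width: 0.503
grip_force: 20.0
[ 0.59772752 -0.16516132  0.20151903] [ 0.58553252 -0.0921138   0.36255019]
```

View pics/w3.png

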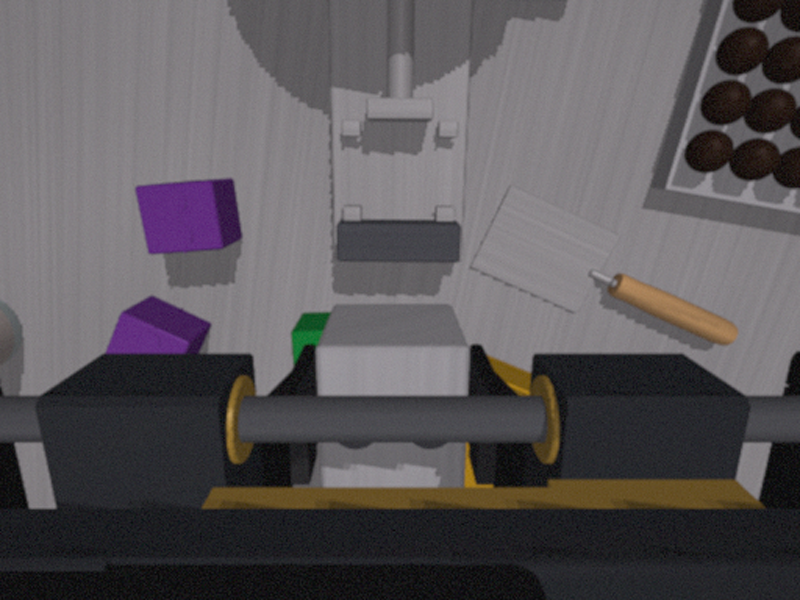

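The wrist view looks straight onto the nest. Lug tops are at (350,129), (447,129), (352,213) and (445,213), the anvil bar's inner edge is at row 221, and the ram plate's front edge is near row 118. The held mould is square in the fingers.

Run:
```python
from h import *
f=dict(np.load("pics/w3.npz")); k=.64
q=lambda u,v,z: onz(f,(u+.5)*k-.5,(v+.5)*k-.5,z)[:2]
L=[q(350,128,.03),q(447,128,.03),q(352,211,.03),q(445,211,.03)]
c=np.mean(L,0); 
for i,j in [(0,1),(2,3),(2,0),(3,1)]:
    d=L[j]-L[i]; print(np.linalg.norm(d).round(4),np.degrees(np.arctan2(d[1],d[0])).round(2))
print("nest from lugs",c)
g=f["img"].mean(2); m=((g<75)).astype(np.uint8); m[:130]=0; m[175:]=0; m[:,:205]=0; m[:,310:]=0
n,l,st,cc=cv2.connectedComponentsWithStats(m); i=1+st[1:,4].argmax(); print(st[i]/k)
ys,xs=np.where(l==i); top=[(x,ys[xs==x].min()) for x in range(st[i,0]+4,st[i,0]+st[i,2]-4)]
P=np.array([onz(f,x,y-.5,.046)[:2] for x,y in top]); vx,vy,x0,y0=cv2.fitLine(P.astype(np.float32),cv2.DIST_HUBER,0,1e-4,1e-4).ravel(); a=np.arctan2(vy,vx); print("anvil edge",np.degrees(a),x0,y0)
ex=np.array([np.cos(a),np.sin(a)])*np.sign(np.cos(a)); ey=np.array([-ex[1],ex[0]])
print("anvil->nest", ey@(c-[x0,y0]), ex@(c-[x0,y0]))
r=(q(368,118,.046)+q(432,118,.046))/2; print("ram front",ey@(r-c),ex@(r-c),np.linalg.norm(q(368,118,.046)-q(432,118,.046)))
# ray to tool yaw
s=env.get_state(); w,x,y,z=s["tcp_rot"]; print("tool y deg",np.degrees(2*np.arctan2(y,x))-90)
```

```text
0.0616 9.6
0.0617 9.62
0.0522 99.75
0.0522 99.83
nest from lugs [ 0.58973478 -0.09823597]
[ 337.5     220.3125  121.875    42.1875 3045.3125]
anvil edge 10.121738 0.58830726 -0.12904671
anvil->nest 0.030080343560468736 0.006819983776528477
ram front 0.030851041452357272 0.000934784259482935 0.03848185323679258
tool y deg 9.520156894040582
```

```bash
python3 -m creep '[{"linear":[-0.05,0.4,-0.3],"delta_rot":[0,0,0.0025],"hand":0.3},{"linear":[-0.05,0.5,-0.5],"delta_rot":[0,0,0],"hand":0.3},{"linear":[-0.06,0.47,-0.6],"delta_rot":[0,0,0],"hand":0.3},{"linear":[0,0,-0.6],"delta_rot":[0,0,0],"hand":0.3},{"linear":[0,0,-0.4],"delta_rot":[0,0,0],"hand":0.3},{"linear":[0,0,0],"delta_rot":[0,0,0],"hand":0.3},{"linear":[0,0,0],"delta_rot":[0,0,0],"hand":0.3},{"linear":[0,0,0],"delta_rot":[0,0,0],"hand":0.3}]'
python3 - <<'E'
from h import *
s=env.get_state(); print(s["tcp_pos"],s["wrist_force"],s["tcp_rot"])
E
```

```text
time_s: 6.38
tcp_pos: [0.5912, -0.0961, 0.0838]
tcp_rot: [0.001, 0.644, 0.765, 0.001]
wrist_force: [-0.3, -0.1, -2.3]
grip_width: 0.506
grip_force: 20.0
[ 0.59124182 -0.09609536  0.08380241] [-0.2768928  -0.07836426 -2.34380053] [1.04425300e-03 6.44015973e-01 7.65011015e-01 6.94781597e-04]
```

```bash
python3 -m creep '[{"linear":[-0.035,-0.01,-0.15],"delta_rot":[0,0,0],"hand":0.3},{"linear":[0,0,-0.3],"delta_rot":[0,0,0],"hand":0.3},{"linear":[0,0,-0.3],"delta_rot":[0,0,0],"hand":0.3},{"linear":[0,0,-0.15],"delta_rot":[0,0,0],"hand":0.3},{"linear":[0,0,0],"delta_rot":[0,0,0],"hand":0.3},{"linear":[0,0,0],"delta_rot":[0,0,0],"hand":0.3}]'
python3 - <<'E'
from h import *
f=eyes.grab_frame("scene"); g=eyes.grab_frame("side"); np.savez("pics/s4.npz",**f)
u,v=proj(f,[.59,-.097,.04]).astype(int); a=f["img"][v-30:v+30,u-40:u+40]
u,v=proj(g,[.59,-.097,.04]).astype(int); b=g["img"][v-30:v+30,u-40:u+40]
cv2.imwrite("pics/p4.png",np.hstack([cv2.resize(i,(400,300),interpolation=cv2.INTER_CUBIC) for i in (a,b)])[:,:,::-1])
E
```

```text
time_s: 7.12
tcp_pos: [0.5888, -0.0963, 0.0378]
tcp_rot: [0.0, 0.644, 0.765, 0.0]
wrist_force: [-0.7, 0.4, -1.9]
grip_width: 0.503
grip_force: 20.0
```

View pics/p4.png

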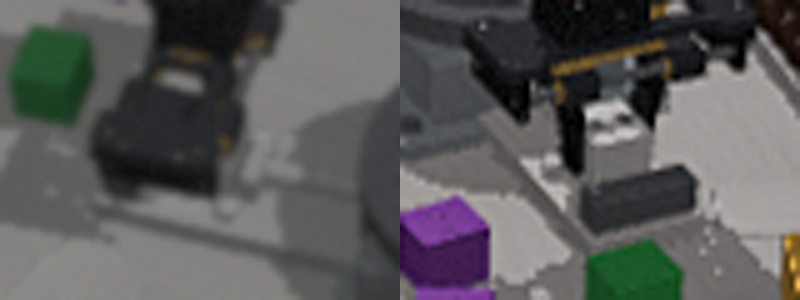

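The mould hangs between the lugs behind the anvil bar with no contact force. I'll lower the last 5 mm.

```bash
python3 -m creep '[{"linear":[0.015,0,-0.04],"delta_rot":[0,0,0],"hand":0.3},{"linear":[0,0,-0.04],"delta_rot":[0,0,0],"hand":0.3},{"linear":[0,0,-0.03],"delta_rot":[0,0,0],"hand":0.3},{"linear":[0,0,0],"delta_rot":[0,0,0],"hand":0.3},{"linear":[0,0,0],"delta_rot":[0,0,0],"hand":0.3}]'
```

```text
time_s: 7.85
tcp_pos: [0.5893, -0.0964, 0.0327]
tcp_rot: [0.0, 0.644, 0.765, -0.0]
wrist_force: [-1.6, 0.8, 5.4]
grip_width: 0.503
grip_force: 20.0
```

```bash
python3 -m creep '[{"linear":[0,0,0],"delta_rot":[0,0,0],"hand":0.7},{"linear":[0,0,0],"delta_rot":[0,0,0],"hand":0.9},{"linear":[0,0,0],"delta_rot":[0,0,0],"hand":1},{"linear":[0,0,0],"delta_rot":[0,0,0],"hand":1},{"linear":[0,0,0.3],"delta_rot":[0,0,0],"hand":1},{"linear":[0,0,0.6],"delta_rot":[0,0,0],"hand":1},{"linear":[0,0,0.8],"delta_rot":[0,0,0],"hand":1},{"linear":[0.05,-0.4,0.8],"delta_rot":[0,0,0],"hand":1},{"linear":[0.05,-0.4,0.8],"delta_rot":[0,0,0],"hand":1},{"linear":[0,0,0],"delta_rot":[0,0,0],"hand":1},{"linear":[0,0,0],"delta_rot":[0,0,0],"hand":1}]'
python3 - <<'E'
from h import *
f=eyes.grab_frame("wrist"); np.savez("pics/w5.npz",**f)
E
python3 -m creep '[{"linear":[-0.1,0.5,0.2],"delta_rot":[0,0,0],"hand":1},{"linear":[-0.1,0.8,0.3],"delta_rot":[0,0,0],"hand":1},{"linear":[-0.1,0.8,0.3],"delta_rot":[0,0,0],"hand":1},{"linear":[-0.1,0.6,0.2],"delta_rot":[0,0,0],"hand":1},{"linear":[0,0,0],"delta_rot":[0,0,0],"hand":1},{"linear":[0,0,0],"delta_rot":[0,0,0],"hand":1}]'
python3 - <<'E'
from h import *
a=dict(np.load("pics/w5.npz")); f=eyes.grab_frame("wrist"); np.savez("pics/w6.npz",**f)
u,v=proj(a,[.59,-.098,.04]).astype(int); print(u,v); u0,v0=max(u-60,0),max(v-60,0); print("crop",u0,v0)
A=cv2.resize(a["img"][v0:v0+120,u0:u0+120],(400,400),interpolation=cv2.INTER_CUBIC); B=cv2.resize(f["img"],(400,300),interpolation=cv2.INTER_AREA); 
o=np.zeros((400,800,3),np.uint8); o[:,:400]=A; o[:300,400:]=B; cv2.imwrite("pics/p6.png",o[:,:,::-1])
E
```

```text
time_s: 9.22
tcp_pos: [0.5939, -0.136, 0.1973]
tcp_rot: [-0.0, 0.644, 0.765, 0.0]
wrist_force: [0.2, 0.2, -0.3]
grip_width: 1.0
grip_force: 0.0
time_s: 10.02
tcp_pos: [0.5737, -0.001, 0.2467]
tcp_rot: [-0.0, 0.643, 0.766, -0.0]
wrist_force: [0.7, -1.2, -1.0]
grip_width: 1.003
grip_force: 0.0
254 138
crop 194 78
```

View pics/p6.png

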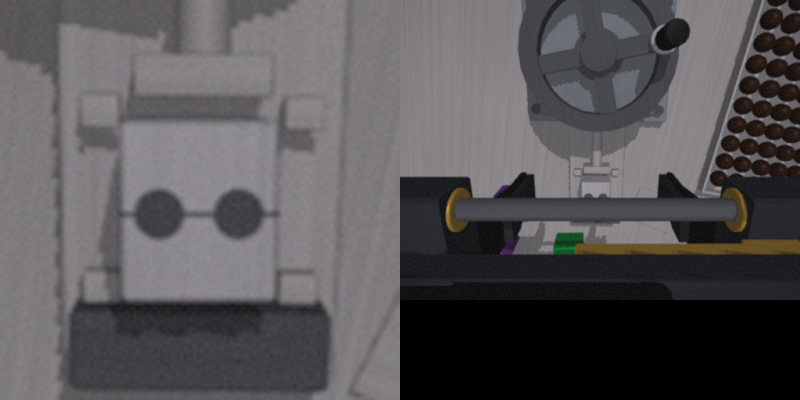

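The mould sits square and centred between the four lugs, clear of ram and anvil. In the wheel view (400x300 inset) the hub is at (199,53) and the knob's black top at (279,31). I'll measure axle and knob.

Run:
```python
from h import *
f=dict(np.load("pics/w6.npz")); g=f["img"].astype(float).mean(2)
m=(g<45).astype(np.uint8); m[90:]=0; m[:,:300]=0; m[:,400:]=0
n,l,st,c=cv2.connectedComponentsWithStats(m); i=1+st[1:,4].argmax(); print(st[i],c[i])
# knob axis: triangulate using extremities: base at z=.100, top at z=.146
hub=onz(f,199*1.28,53*1.28,.10); print("hub",hub)
S=eyes.grab_frame("scene"); D=eyes.grab_frame("side")
for F,nm,r0 in ((S,"scene",(471,360)),(D,"side",(435,260))):
    G=F["img"].astype(float).mean(2); M=(G<40).astype(np.uint8); u,v=int(r0[0]*.64),int(r0[1]*.64); K=np.zeros_like(M); K[v-20:v+20,u-15:u+15]=M[v-20:v+20,u-15:u+15]
    n,l2,s2,c2=cv2.connectedComponentsWithStats(K); j=1+s2[1:,4].argmax() if n>1 else 0; print(nm,s2[j],c2[j],onz(F,*c2[j],.123))
print("wrist knob mid",onz(f,*c[i],.125))
ex=np.array([np.cos(np.radians(9.8)),np.sin(np.radians(9.8))]); ey=np.array([-ex[1],ex[0]]); N=np.array([.5896,-.0978]); print("hub rel nest",(hub[:2]-N)@ex,(hub[:2]-N)@ey)
# press foot outline check: wheel rim outer ellipse
e=cv2.Canny(f["img"],60,150)
cs,_=cv2.findContours((g<85).astype(np.uint8)[:170],cv2.RETR_EXTERNAL,cv2.CHAIN_APPROX_NONE)
k=max(cs,key=cv2.contourArea); print(cv2.boundingRect(k))
cv2.imwrite("pics/p7.png",cv2.resize(f["img"][0:175,130:400],(800,518),interpolation=cv2.INTER_CUBIC)[:,:,::-1])
```

```text
[ 327   24   44   41 1243] [348.46259051  44.19549477]
hub [0.55866096 0.10104413 0.1       ]
scene [297 223   9  15  99] [300.52525253 229.75757576] [0.62609185 0.12749094 0.123     ]
side [275 161   6  12  66] [277.72727273 166.68181818] [0.63036348 0.12322056 0.123     ]
wrist knob mid [0.63127505 0.12970233 0.125     ]
hub rel nest 0.003357580777102082 0.20120869431212557
(151, 0, 220, 170)
```

View pics/p7.png

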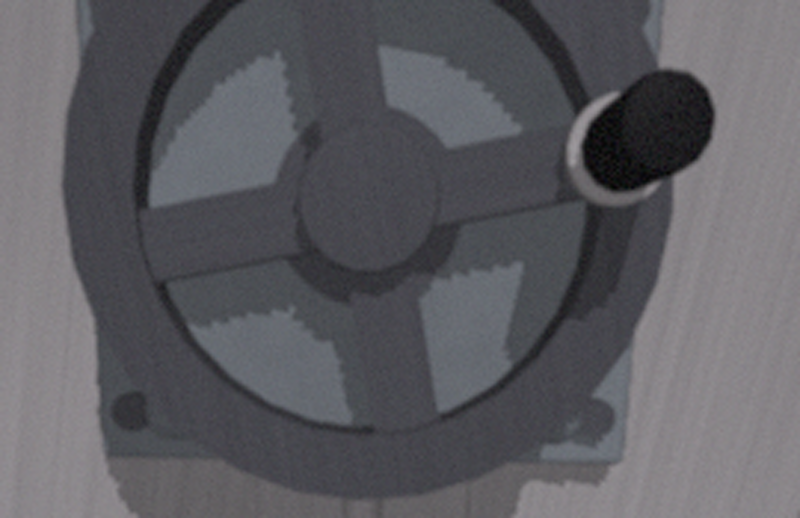

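The enlarged view shows the hub top centred at (370,200), the knob top at (668,115), the knob base ring at (620,155), and the rim spanning columns 64–672 with its bottom at row 497.

Run:
```python
from h import *
f=dict(np.load("pics/w6.npz"))
q=lambda u,v,z: onz(f,130+(u+.5)/2.963-.5,(v+.5)/2.963-.5,z)
print("hub",[q(370,200,z).round(4) for z in (.097,.1,.104)])
print("knob top",q(668,115,.146),"base",q(620,155,.1))
l,r,b=q(64,190,.097),q(672,190,.097),q(365,497,.097); print("rim",l,r,(l+r)/2,np.linalg.norm(l-r),b)
S=env.get_state(); print(S["tcp_pos"],S["joint_positions"].round(2))
```

```text
hub [array([0.5584, 0.1019, 0.097 ]), array([0.5584, 0.1016, 0.1   ]), array([0.5584, 0.1012, 0.104 ])]
knob top [0.62998221 0.13008306 0.146     ] base [0.63070063 0.12715491 0.1       ]
rim [0.46484061 0.08848721 0.097     ] [0.64962429 0.1207334  0.097     ] [0.55723245 0.1046103  0.097     ] 0.18757618531147857 [0.57308521 0.00952454 0.097     ]
[ 0.57400694 -0.00247862  0.24636989] [ 0.38  0.34 -0.57  1.72  0.2   1.14 -0.08]
```

```bash
cat > w.py <<'E'
import sys; from h import *
A=np.array([.5575,.1023]); R=.0772
def rep(step=.05,n=0,lead=0.):
    s=env.get_state(); d=s["tcp_pos"][:2]-A; th=np.arctan2(d[1],d[0])%(2*np.pi); t=np.array([-np.sin(th),np.cos(th)]); F=s["wrist_force"]
    print("t %.2f th %.3f r %.4f z %.4f Ftan %.2f Frad %.2f Fz %.2f grip %.2f/%.0f"%(s["time_s"],th,np.hypot(*d),s["tcp_pos"][2],F[:2]@t,F[:2]@d/np.hypot(*d),F[2],s["grip_width"],s["grip_force"]))
    P=s["tcp_pos"][:2]
    for i in range(n):
        a=th+lead+step*(i+1); Q=A+R*np.array([np.cos(a),np.sin(a)]); print("%.2f: [%.3f,%.3f]"%(a,*((Q-P)/.05)),end="  "); P=Q
    print()
if __name__=="__main__": rep(*map(eval,sys.argv[1:]))
E
python3 -m creep '[{"linear":[0.2,0.5,0],"delta_rot":[0,0,0],"hand":0.6},{"linear":[0.3,0.7,0],"delta_rot":[0,0,0],"hand":0.6},{"linear":[0.3,0.7,-0.3],"delta_rot":[0,0,0],"hand":0.6},{"linear":[0.2,0.5,-0.4],"delta_rot":[0,0,0],"hand":0.6},{"linear":[0.12,0.22,-0.4],"delta_rot":[0,0,0],"hand":0.6},{"linear":[0,0,0],"delta_rot":[0,0,0],"hand":0.6},{"linear":[0,0,0],"delta_rot":[0,0,0],"hand":0.6}]'; python3 w.py
```

```text
time_s: 11.05
tcp_pos: [0.6306, 0.128, 0.1924]
tcp_rot: [0.0, 0.645, 0.765, -0.0]
wrist_force: [0.8, -0.1, -0.4]
grip_width: 0.604
grip_force: 0.0
t 11.05 th 0.338 r 0.0775 z 0.1924 Ftan -0.39 Frad 0.71 Fz -0.43 grip 0.60/0
```

```bash
python3 -m creep '[{"linear":[0,0,-0.5],"delta_rot":[0,0,0],"hand":0.6},{"linear":[0,0,-0.5],"delta_rot":[0,0,0],"hand":0.6},{"linear":[0,0,-0.4],"delta_rot":[0,0,0],"hand":0.6},{"linear":[0,0,-0.27],"delta_rot":[0,0,0],"hand":0.6},{"linear":[0,0,0],"delta_rot":[0,0,0],"hand":0.6},{"linear":[0,0,0],"delta_rot":[0,0,0],"hand":0.1},{"linear":[0,0,0],"delta_rot":[0,0,0],"hand":0.1},{"linear":[0,0,0],"delta_rot":[0,0,0],"hand":0.1},{"linear":[0,0,0],"delta_rot":[0,0,0],"hand":0.1},{"linear":[0,0,0],"delta_rot":[0,0,0],"hand":0.1},{"linear":[0,0,0],"delta_rot":[0,0,0],"hand":0.1}]' 35; python3 w.py .05 8
```

```text
time_s: 12.42
tcp_pos: [0.631, 0.1299, 0.1091]
tcp_rot: [0.0, 0.644, 0.765, 0.001]
wrist_force: [1.8, -0.1, 2.2]
grip_width: 0.293
grip_force: 35.0
t 12.43 th 0.359 r 0.0785 z 0.1091 Ftan -0.69 Frad 1.67 Fz 2.22 grip 0.29/35
0.41: [-0.054,0.062]  0.46: [-0.032,0.070]  0.51: [-0.036,0.068]  0.56: [-0.039,0.066]  0.61: [-0.043,0.064]  0.66: [-0.046,0.062]  0.71: [-0.049,0.060]  0.76: [-0.052,0.057]
```

```bash
sed -i 's/R=.0772/R=.078/' w.py; python3 -m creep '[{"linear":[-0.04,0.06,0],"delta_rot":[0,0,0],"hand":0.1},{"linear":[-0.032,0.07,0],"delta_rot":[0,0,0],"hand":0.1},{"linear":[-0.036,0.068,0],"delta_rot":[0,0,0],"hand":0.1},{"linear":[0,0,0],"delta_rot":[0,0,0],"hand":0.1}]'; python3 w.py .05 8
```

```text
time_s: 12.92
tcp_pos: [0.6252, 0.1416, 0.1091]
tcp_rot: [-0.0, 0.643, 0.766, 0.001]
wrist_force: [3.6, 2.9, 1.5]
grip_width: 0.289
grip_force: 35.0
t 12.93 th 0.526 r 0.0782 z 0.1091 Ftan 0.69 Frad 4.56 Fz 1.53 grip 0.29/35
0.58: [-0.045,0.064]  0.63: [-0.044,0.064]  0.68: [-0.047,0.062]  0.73: [-0.050,0.060]  0.78: [-0.053,0.057]  0.83: [-0.056,0.054]  0.88: [-0.059,0.051]  0.93: [-0.061,0.048]
```

```bash
python3 -m creep '[{"linear":[-0.03,0.075,0],"delta_rot":[0,0,0],"hand":0.1},{"linear":[-0.044,0.064,0],"delta_rot":[0,0,0],"hand":0.1},{"linear":[-0.047,0.062,0],"delta_rot":[0,0,0],"hand":0.1},{"linear":[-0.05,0.06,0],"delta_rot":[0,0,0],"hand":0.1},{"linear":[0,0,0],"delta_rot":[0,0,0],"hand":0.1}]'; python3 w.py .05 8
```

```text
time_s: 13.55
tcp_pos: [0.616, 0.1544, 0.109]
tcp_rot: [-0.0, 0.643, 0.766, 0.001]
wrist_force: [4.0, 3.6, 3.8]
grip_width: 0.288
grip_force: 35.0
t 13.55 th 0.728 r 0.0783 z 0.1090 Ftan 0.02 Frad 5.39 Fz 3.81 grip 0.29/35
0.78: [-0.058,0.052]  0.83: [-0.056,0.054]  0.88: [-0.059,0.051]  0.93: [-0.061,0.048]  0.98: [-0.064,0.045]  1.03: [-0.066,0.042]  1.08: [-0.068,0.039]  1.13: [-0.070,0.035]
```

```bash
python3 -m creep '[{"linear":[-0.035,0.07,0],"delta_rot":[0,0,0],"hand":0.1},{"linear":[-0.05,0.062,0],"delta_rot":[0,0,0],"hand":0.1},{"linear":[-0.059,0.051,0],"delta_rot":[0,0,0],"hand":0.1},{"linear":[-0.061,0.048,0],"delta_rot":[0,0,0],"hand":0.1},{"linear":[0,0,0],"delta_rot":[0,0,0],"hand":0.1}]'; python3 w.py .05 8
```

```text
time_s: 14.18
tcp_pos: [0.6069, 0.1634, 0.1088]
tcp_rot: [0.001, 0.644, 0.765, 0.0]
wrist_force: [6.1, 0.5, 3.1]
grip_width: 0.289
grip_force: 35.0
t 14.18 th 0.891 r 0.0785 z 0.1088 Ftan -4.44 Frad 4.17 Fz 3.07 grip 0.29/35
0.94: [-0.068,0.039]  0.99: [-0.064,0.044]  1.04: [-0.066,0.041]  1.09: [-0.068,0.038]  1.14: [-0.070,0.034]  1.19: [-0.072,0.031]  1.24: [-0.073,0.027]  1.29: [-0.074,0.023]
```

```bash
python3 -m creep '[{"linear":[-0.056,0.056,0],"delta_rot":[0,0,0],"hand":0.1},{"linear":[-0.064,0.044,0],"delta_rot":[0,0,0],"hand":0.1},{"linear":[-0.066,0.041,0],"delta_rot":[0,0,0],"hand":0.1},{"linear":[0,0,0],"delta_rot":[0,0,0],"hand":0.1}]'; python3 w.py .05 8
```

```text
time_s: 14.68
tcp_pos: [0.5987, 0.1693, 0.1087]
tcp_rot: [0.002, 0.644, 0.765, 0.001]
wrist_force: [7.5, -1.9, 2.8]
grip_width: 0.289
grip_force: 35.0
t 14.68 th 1.019 r 0.0787 z 0.1087 Ftan -7.38 Frad 2.27 Fz 2.85 grip 0.29/35
1.07: [-0.074,0.028]  1.12: [-0.069,0.036]  1.17: [-0.071,0.032]  1.22: [-0.073,0.029]  1.27: [-0.074,0.025]  1.32: [-0.075,0.021]  1.37: [-0.076,0.018]  1.42: [-0.077,0.014]
```

```bash
python3 -m creep '[{"linear":[-0.069,0.036,0],"delta_rot":[0,0,0],"hand":0.1},{"linear":[-0.071,0.032,0],"delta_rot":[0,0,0],"hand":0.1},{"linear":[-0.073,0.029,0],"delta_rot":[0,0,0],"hand":0.1},{"linear":[0,0,0],"delta_rot":[0,0,0],"hand":0.1}]'; python3 w.py .05 8
```

```text
time_s: 15.18
tcp_pos: [0.589, 0.1745, 0.1087]
tcp_rot: [0.002, 0.644, 0.765, 0.002]
wrist_force: [10.2, -0.6, 0.5]
grip_width: 0.286
grip_force: 35.0
t 15.18 th 1.159 r 0.0788 z 0.1087 Ftan -9.58 Frad 3.58 Fz 0.52 grip 0.29/35
1.21: [-0.078,0.016]  1.26: [-0.074,0.026]  1.31: [-0.075,0.022]  1.36: [-0.076,0.018]  1.41: [-0.077,0.014]  1.46: [-0.077,0.011]  1.51: [-0.078,0.007]  1.56: [-0.078,0.003]
```

Resistance is swelling as expected (9.6 N at θ=1.16). I'll continue in small steps.

```bash
python3 -m creep '[{"linear":[-0.073,0.032,0],"delta_rot":[0,0,0],"hand":0.1},{"linear":[-0.074,0.026,0],"delta_rot":[0,0,0],"hand":0.1},{"linear":[0,0,0],"delta_rot":[0,0,0],"hand":0.1}]'; python3 w.py .05 8
```

```text
time_s: 15.55
tcp_pos: [0.5815, 0.1776, 0.1085]
tcp_rot: [0.002, 0.644, 0.765, 0.002]
wrist_force: [10.6, 0.3, -1.7]
grip_width: 0.29
grip_force: 35.0
t 15.55 th 1.262 r 0.0790 z 0.1085 Ftan -9.99 Frad 3.48 Fz -1.68 grip 0.29/35
1.31: [-0.081,0.002]  1.36: [-0.076,0.018]  1.41: [-0.077,0.014]  1.46: [-0.077,0.010]  1.51: [-0.078,0.007]  1.56: [-0.078,0.003]  1.61: [-0.078,-0.001]  1.66: [-0.078,-0.005]
```

```bash
python3 -m creep '[{"linear":[-0.075,0.024,0],"delta_rot":[0,0,0],"hand":0.1},{"linear":[-0.076,0.018,0],"delta_rot":[0,0,0],"hand":0.1},{"linear":[0,0,0],"delta_rot":[0,0,0],"hand":0.1}]'; python3 w.py .05 8
```

```text
time_s: 15.92
tcp_pos: [0.5732, 0.18, 0.1083]
tcp_rot: [0.002, 0.644, 0.765, 0.001]
wrist_force: [9.3, 1.2, -2.1]
grip_width: 0.288
grip_force: 35.0
t 15.93 th 1.371 r 0.0793 z 0.1083 Ftan -8.88 Frad 3.02 Fz -2.14 grip 0.29/35
1.42: [-0.082,-0.012]  1.47: [-0.077,0.010]  1.52: [-0.078,0.006]  1.57: [-0.078,0.002]  1.62: [-0.078,-0.002]  1.67: [-0.078,-0.006]  1.72: [-0.077,-0.010]  1.77: [-0.077,-0.014]
```

```bash
python3 -m creep '[{"linear":[-0.077,0.014,0],"delta_rot":[0,0,0],"hand":0.1},{"linear":[-0.077,0.010,0],"delta_rot":[0,0,0],"hand":0.1},{"linear":[0,0,0],"delta_rot":[0,0,0],"hand":0.1}]'; python3 w.py .05 8
```

```text
time_s: 16.3
tcp_pos: [0.564, 0.1817, 0.1081]
tcp_rot: [0.001, 0.644, 0.765, 0.0]
wrist_force: [6.4, 0.7, -0.2]
grip_width: 0.289
grip_force: 35.0
t 16.30 th 1.489 r 0.0796 z 0.1081 Ftan -6.28 Frad 1.25 Fz -0.22 grip 0.29/35
1.54: [-0.081,-0.028]  1.59: [-0.078,0.001]  1.64: [-0.078,-0.003]  1.69: [-0.078,-0.007]  1.74: [-0.077,-0.011]  1.79: [-0.077,-0.015]  1.84: [-0.076,-0.019]  1.89: [-0.075,-0.023]
```

```bash
python3 -m creep '[{"linear":[-0.078,0.005,0],"delta_rot":[0,0,0],"hand":0.1},{"linear":[0,0,0],"delta_rot":[0,0,0],"hand":0.1},{"linear":[0,0,0],"delta_rot":[0,0,0],"hand":0.1}]'; python3 w.py .05 8
```

```text
time_s: 16.68
tcp_pos: [0.5592, 0.1821, 0.108]
tcp_rot: [-0.0, 0.644, 0.765, -0.001]
wrist_force: [4.6, 1.1, -0.8]
grip_width: 0.29
grip_force: 35.0
t 16.68 th 1.550 r 0.0798 z 0.1080 Ftan -4.61 Frad 1.17 Fz -0.83 grip 0.29/35
1.60: [-0.079,-0.036]  1.65: [-0.078,-0.004]  1.70: [-0.078,-0.008]  1.75: [-0.077,-0.012]  1.80: [-0.076,-0.016]  1.85: [-0.075,-0.020]  1.90: [-0.074,-0.023]  1.95: [-0.073,-0.027]
```

```bash
python3 -m creep '[{"linear":[-0.078,0,0],"delta_rot":[0,0,0],"hand":0.1},{"linear":[0,0,0],"delta_rot":[0,0,0],"hand":0.1},{"linear":[0,0,0],"delta_rot":[0,0,0],"hand":0.1}]'; python3 w.py .05 3
```

```text
time_s: 17.05
tcp_pos: [0.5546, 0.182, 0.108]
tcp_rot: [-0.001, 0.644, 0.765, -0.001]
wrist_force: [1.1, 0.1, -1.3]
grip_width: 0.289
grip_force: 35.0
t 17.05 th 1.608 r 0.0798 z 0.1080 Ftan -1.11 Frad 0.09 Fz -1.26 grip 0.29/35
1.66: [-0.077,-0.040]  1.71: [-0.078,-0.009]  1.76: [-0.077,-0.013]
```

```bash
python3 -m creep '[{"linear":[-0.06,-0.005,0],"delta_rot":[0,0,0],"hand":0.1},{"linear":[0,0,0],"delta_rot":[0,0,0],"hand":0.1},{"linear":[0,0,0],"delta_rot":[0,0,0],"hand":0.1}]'; python3 w.py .05 3
```

```text
time_s: 17.42
tcp_pos: [0.5517, 0.1818, 0.108]
tcp_rot: [-0.001, 0.644, 0.765, -0.001]
wrist_force: [-0.1, -0.4, -2.7]
grip_width: 0.29
grip_force: 35.0
t 17.43 th 1.644 r 0.0797 z 0.1080 Ftan 0.10 Frad -0.41 Fz -2.72 grip 0.29/35
1.69: [-0.075,-0.042]  1.74: [-0.077,-0.012]  1.79: [-0.076,-0.015]
```

```bash
python3 -m creep '[{"linear":[-0.06,-0.007,0],"delta_rot":[0,0,0],"hand":0.1},{"linear":[0,0,0],"delta_rot":[0,0,0],"hand":0.1},{"linear":[0,0,0],"delta_rot":[0,0,0],"hand":0.1}]'; python3 w.py .05 3
```

```text
time_s: 17.8
tcp_pos: [0.5489, 0.1815, 0.1081]
tcp_rot: [-0.0, 0.644, 0.765, -0.001]
wrist_force: [-0.7, -0.5, -5.8]
grip_width: 0.288
grip_force: 35.0
t 17.80 th 1.679 r 0.0797 z 0.1081 Ftan 0.73 Frad -0.44 Fz -5.77 grip 0.29/35
1.73: [-0.074,-0.044]  1.78: [-0.077,-0.014]  1.83: [-0.076,-0.018]
```

```bash
python3 -m creep '[{"linear":[-0.06,-0.01,-0.02],"delta_rot":[0,0,0],"hand":0.1},{"linear":[0,0,0],"delta_rot":[0,0,0],"hand":0.1},{"linear":[0,0,0],"delta_rot":[0,0,0],"hand":0.1}]'; python3 w.py .05 3
```

```text
time_s: 18.18
tcp_pos: [0.5469, 0.1814, 0.1079]
tcp_rot: [0.0, 0.644, 0.765, 0.0]
wrist_force: [-0.4, -0.9, -0.6]
grip_width: 0.291
grip_force: 35.0
t 18.18 th 1.704 r 0.0798 z 0.1079 Ftan 0.48 Frad -0.83 Fz -0.56 grip 0.29/35
1.75: [-0.072,-0.047]  1.80: [-0.076,-0.016]  1.85: [-0.075,-0.020]
```

```bash
python3 -m creep '[{"linear":[-0.06,-0.012,0],"delta_rot":[0,0,0],"hand":0.1},{"linear":[0,0,0],"delta_rot":[0,0,0],"hand":0.1},{"linear":[0,0,0],"delta_rot":[0,0,0],"hand":0.1}]'; python3 w.py .05 3
```

```text
time_s: 18.55
tcp_pos: [0.5438, 0.1809, 0.1078]
tcp_rot: [0.0, 0.644, 0.765, 0.0]
wrist_force: [0.3, -1.3, 2.3]
grip_width: 0.292
grip_force: 35.0
t 18.55 th 1.743 r 0.0797 z 0.1078 Ftan -0.07 Frad -1.35 Fz 2.28 grip 0.29/35
1.79: [-0.070,-0.050]  1.84: [-0.076,-0.019]  1.89: [-0.075,-0.023]
```

```bash
python3 -m creep '[{"linear":[-0.04,-0.008,0],"delta_rot":[0,0,0],"hand":0.1},{"linear":[0,0,0],"delta_rot":[0,0,0],"hand":0.1},{"linear":[0,0,0],"delta_rot":[0,0,0],"hand":0.1}]'; python3 w.py .05 3
```

```text
time_s: 18.92
tcp_pos: [0.5418, 0.1805, 0.1078]
tcp_rot: [0.0, 0.644, 0.765, 0.0]
wrist_force: [-0.6, -0.3, 2.5]
grip_width: 0.288
grip_force: 35.0
t 18.93 th 1.769 r 0.0798 z 0.1078 Ftan 0.67 Frad -0.15 Fz 2.55 grip 0.29/35
1.82: [-0.069,-0.052]  1.87: [-0.075,-0.021]  1.92: [-0.074,-0.025]
```

The knob is slack and still not rising about 0.1 rad past the top, so I'll let go, lift clear, then check the knob and ram.

```bash
python3 -m creep '[{"linear":[0,0,0],"delta_rot":[0,0,0],"hand":0.4},{"linear":[0,0,0],"delta_rot":[0,0,0],"hand":0.6},{"linear":[0,0,0],"delta_rot":[0,0,0],"hand":0.7},{"linear":[0,0,0],"delta_rot":[0,0,0],"hand":0.7},{"linear":[0,0,0.3],"delta_rot":[0,0,0],"hand":0.7},{"linear":[0,0,0.6],"delta_rot":[0,0,0],"hand":0.7},{"linear":[0,0,0.8],"delta_rot":[0,0,0],"hand":0.7},{"linear":[0.1,-0.6,0.6],"delta_rot":[0,0,0],"hand":0.7},{"linear":[0.2,-0.9,0.4],"delta_rot":[0,0,0],"hand":0.7},{"linear":[0.2,-0.9,0],"delta_rot":[0,0,0],"hand":0.7},{"linear":[0.2,-0.9,0],"delta_rot":[0,0,0],"hand":0.7},{"linear":[0.2,-0.9,0],"delta_rot":[0,0,0],"hand":0.7},{"linear":[0.1,-0.9,0],"delta_rot":[0,0,0],"hand":0.7},{"linear":[0.1,-0.7,0],"delta_rot":[0,0,0],"hand":0.7},{"linear":[0,0,0],"delta_rot":[0,0,0],"hand":0.7},{"linear":[0,0,0],"delta_rot":[0,0,0],"hand":0.7}]'
python3 - <<'E'
from h import *
f=eyes.grab_frame("wrist"); S=eyes.grab_frame("scene"); np.savez("pics/w8.npz",**f)
u,v=proj(f,[.59,-.098,.04]).astype(int); u0,v0=max(u-50,0),max(v-55,0); print(u0,v0)
A=cv2.resize(f["img"][v0:v0+100,u0:u0+100],(400,400),interpolation=cv2.INTER_CUBIC)
B=cv2.resize(S["img"][170:270,220:340],(400,333),interpolation=cv2.INTER_CUBIC)
o=np.zeros((400,800,3),np.uint8); o[:,:400]=A; o[:333,400:]=B; cv2.imwrite("pics/p8.png",o[:,:,::-1])
for a in (1.0,1.4,1.77,1.9): print(a,proj(S,[.5575+.0785*np.cos(a),.1028+.0785*np.sin(a),.146]))
E
```

```text
time_s: 20.92
tcp_pos: [0.5968, -0.1083, 0.2433]
tcp_rot: [0.0, 0.643, 0.766, 0.001]
wrist_force: [-0.0, 0.9, 0.8]
grip_width: 0.701
grip_force: 0.0
197 102
1.0 [318.34882103 223.16583748]
1.4 [325.57940265 217.08986337]
1.77 [328.69793657 209.87495161]
1.9 [328.90474115 207.18332764]
```

View pics/p8.png

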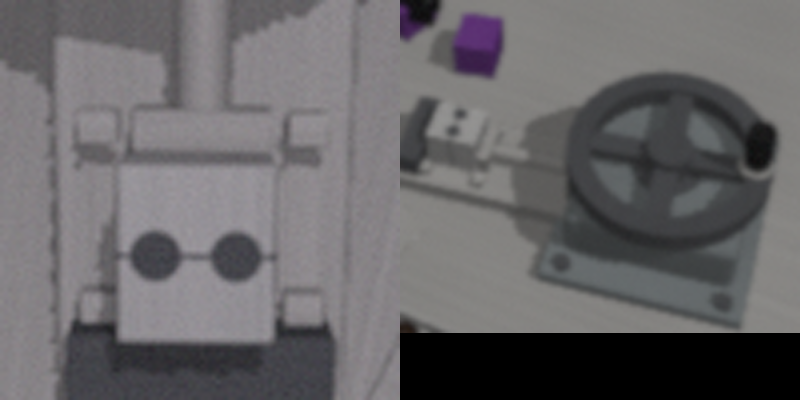

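Run:
```python
from h import *
f=dict(np.load("pics/w8.npz")); q=lambda u,v,z: onz(f,197+(u+.5)/4-.5,102+(v+.5)/4-.5,z)[:2]
a=np.radians(9.8); ex=np.array([np.cos(a),np.sin(a)]); ey=np.array([-ex[1],ex[0]]); N=np.mean([q(96,125,.03),q(308,127,.03),q(95,306,.03),q(305,306,.03)],0)
for n,p in (("ram front",q(200,152,.046)),("mould back",q(195,163,.065)),("mould front",q(195,342,.065)),("holes mid",q(196,257,.065))): print(n,((p-N)@ex*1000).round(1),((p-N)@ey*1000).round(1))
d=q(236,257,.065)-q(155,257,.065); print("mould yaw",np.degrees(np.arctan2(d[1],d[0])))
```

```text
ram front -0.1 21.2
mould back -1.2 20.4
mould front -1.3 -28.9
holes mid -1.0 -5.0
mould yaw 9.907175540771451
```

Run:
```python
from h import *
a=np.radians(9.8); ex=np.array([np.cos(a),np.sin(a)]); ey=np.array([-ex[1],ex[0]])
f=dict(np.load("pics/w5.npz")); q=lambda u,v,z: onz(f,194+(u+.5)/3.333-.5,78+(v+.5)/3.333-.5,z)[:2]
N=np.mean([q(100,110,.03),q(305,113,.03),q(100,285,.03),q(297,287,.03)],0)
for n,p in (("ram front",q(200,96,.046)),("holes mid",q(198,214,.065)),("mould back",q(198,122,.065)),("mould front",q(198,302,.065))): print(n,((p-N)@ey*1000).round(1))
g=dict(np.load("pics/w8.npz"))
h=eyes.grab_frame("wrist"); d=cv2.absdiff(cv2.GaussianBlur(g["img"],(0,0),1.5),cv2.GaussianBlur(h["img"],(0,0),1.5))[:200]; print("diff max",d.max(), env.get_state()["time_s"])
for n,F,x0,vs in (("before",f,.5896,0),("after",g,.5896,0)):
    # brightness along the nest axis at z=.046, from +40 to +10 mm
    Nw=np.array([.5897,-.098]); pr=[]
    G=F["img"].mean(2).astype(np.float32)
    for s in range(44,8,-2):
        P=[proj(F,[*(Nw+ey*s/1000+ex*t/1000),.046]) for t in range(-15,16,3)]
        pr.append(int(np.mean([G[int(round(v)),int(round(u))] for u,v in P])))
    print(n,list(zip(range(44,8,-2),pr)))
```

```text
ram front 31.4
holes mid 0.1
mould back 24.8
mould front -24.6
diff max 37 21.075
before [(44, 120), (42, 122), (40, 133), (38, 135), (36, 131), (34, 128), (32, 125), (30, 92), (28, 94), (26, 86), (24, 113), (22, 141), (20, 142), (18, 141), (16, 140), (14, 141), (12, 141), (10, 141)]
after [(44, 126), (42, 127), (40, 125), (38, 125), (36, 125), (34, 114), (32, 132), (30, 138), (28, 139), (26, 137), (24, 135), (22, 120), (20, 98), (18, 130), (16, 146), (14, 148), (12, 148), (10, 148)]
```

```bash
python3 - <<'E'
from h import *
np.savez("pics/s9.npz",**eyes.grab_frame("scene"))
E
python3 -m creep '[{"linear":[0,-0.2,0.2],"delta_rot":[0,0,0],"hand":0.7},{"linear":[0,-0.4,0.4],"delta_rot":[0,0,0],"hand":0.7},{"linear":[0,-0.4,0.4],"delta_rot":[0,0,0],"hand":0.7},{"linear":[0,0,0],"delta_rot":[0,0,0],"hand":0.7},{"linear":[0,0,0],"delta_rot":[0,0,0],"hand":0.7},{"linear":[0,0,0],"delta_rot":[0,0,0],"hand":0.7},{"linear":[0,0,0],"delta_rot":[0,0,0],"hand":0.7},{"linear":[0,0,0],"delta_rot":[0,0,0],"hand":0.7},{"linear":[0,0,0],"delta_rot":[0,0,0],"hand":0.7},{"linear":[0,0,0],"delta_rot":[0,0,0],"hand":0.7},{"linear":[0,0,0],"delta_rot":[0,0,0],"hand":0.7}]'
python3 - <<'E'
from h import *
a=np.load("pics/s9.npz")["img"]; b=eyes.grab_frame("scene")["img"]
for im in (a,b):
    G=im.astype(float).mean(2); M=np.zeros(G.shape,np.uint8); M[195:225,318:340]=G[195:225,318:340]<40
    n,l,s,c=cv2.connectedComponentsWithStats(M); j=1+s[1:,4].argmax(); print(s[j],c[j])
print(cv2.absdiff(cv2.GaussianBlur(a,(0,0),1.5),cv2.GaussianBlur(b,(0,0),1.5))[190:245,265:340].max())
E
```

```text
time_s: 22.5
tcp_pos: [0.5968, -0.1596, 0.2926]
tcp_rot: [-0.0, 0.644, 0.765, 0.0]
wrist_force: [-0.3, -0.2, 0.2]
grip_width: 0.698
grip_force: 0.0
[323 207   9  14  92] [327.19565217 213.39130435]
[323 207   9  14  91] [327.18681319 213.31868132]
2
```

The wheel and ram are still, so I'm handing in.

```bash
python3 -c "
from station import env
print(env.job_done())"
```

```text
the job is handed in; nothing more can be done
None
```

I set the mould upright and square in the nest, turned the flywheel about 0.1 rad past the felt peak and top, and let go; the wheel, ram and mould stayed put with the ram shut, and I handed the job in at 22.5 s.

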